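# Clamp a bottle in the labelling fixture

### The job

A bottle lies in the cradle of the wooden labelling fixture. With a finger, swing the steel clamp strap round over the bottle until it meets its stop, and then push the cam lever on the strap fully down so that the rubber pad presses on the bottle. Only push: do not lift or shift the bottle, do not push the lever down before the strap is over, and leave the other things on the counter where they are.

Things in the scene. Friction and masses are not known exactly. Their poses are not given: they have to be found in the camera images.
- fixture: Labelling fixture fixed to the counter, elsewhere and turned in each run: light wood board 260 (x) x 240 (y) x 18 mm, two black V saddles holding the bottle along x, an end plate 45 mm tall at x = -94 mm, a steel pivot post (24 mm) for the strap at x = 0, y = 65 mm, a stop pin (10 mm, top at 114 mm) at x = -17, y = 36 mm. Origin: centre of the board's underside; z up.
- strap (a joint): Clamp strap: steel bar 24 wide, 14 high, 104 to 118 mm above the counter, turning level about the pivot post. rad: at 0 it points from the pivot along fixture x turned +0.35 (counter-clockwise from above), off the bottle; grows clockwise from above; at 1.92, its stop, it points along fixture -y, across the bottle, 12 mm above it. Stiff (0.25 N m, 5 N at 55 mm); stays where left.
- lever (a joint): Cam lever on the strap: flat, 85 mm long from its hinge, outer 44 mm a black grip 22 wide, 10 thick; always points away from the pivot, in line with the strap. rad: 0 = raised 50 degrees above level, 0.873 = fully down, level, its stop. Pressed down from above 30 to 60 mm from its hinge it goes down at 0.12 to 0.2 N m (3 to 5 N at 45 mm) and stays where left; its cam drives the pad 9 mm down.
- strap_hinge (a point): Point on the strap's vertical swing axis, level with the strap's top face (118 mm above the counter). A dark nut 18 mm wide stands 8 mm above it. The strap reaches from 14 mm behind this axis to 106 mm from it.
- strap_push (a point): Point on the strap's top face, on its centre line, 55 mm from the swing axis: a free stretch of bar between the pivot nut and the cam, beside which a finger can push.
- lever_hinge (a point): Centre of the cam lever's level hinge pin, on the strap's centre line 85 mm from the swing axis, 134 mm above the counter, between two steel cheeks (top 142 mm above the counter).
- lever_tip (a point): Outer end of the cam lever, on the centre of its thickness, 85 mm from its hinge. 199 mm above the counter when fully raised, 134 mm when fully down.
- pad: Round black rubber pad, 24 mm wide, under the strap beneath the cam, 85 mm from the swing axis. Origin: centre of its underside. With the lever raised it hangs 6 mm above the lying bottle; with the lever down it presses on the bottle with about 7 N through a spring.
- bottle: Clear glass bottle, 64 mm thick body 122 mm long, black stopper 32 mm wide, 188 mm long over all, lying loose in the V saddles with its stopper towards the fixture's +x; its top is 92 mm above the counter. Origin: on its axis 85 mm from its base, 60 mm above the counter; x along the axis to the stopper.
- stopper: Loose cork bottle stopper with black head, 28 mm wide and 30 mm tall, standing on the board. Origin: centre of its underside. Bystander.
- squeegee: Grey label squeegee, 80 x 22 x 12 mm, lying on the board. Origin: centre of its underside. Bystander.
- filled_a: Labelled bottle standing upright, 64 mm wide, 188 mm tall. Origin: centre of its underside. Bystander.
- filled_b: Second such labelled bottle, standing upright. Origin: centre of its underside. Bystander.
- label_roll: Roll of white paper labels standing on its flat side, 90 mm wide, 60 mm tall. Origin: centre of its underside. Bystander.
- jar: Amber glass jar, 80 mm wide, 120 mm tall. Origin: centre of its underside. Bystander.
- beaker: Steel cup, 80 mm wide, 100 mm tall. Origin: centre of its underside. Bystander.

How it is judged:
By the outcome, as a careful person would: the job done as asked, in the order asked, and still so for the second after the job is handed in, with the robot touching nothing.
It also fails if it takes over 51 s, if anything falls off the work surface, if the arm or the gripper's body presses on something with over 40 N, if the wrist force passes 120 N, or if a joint passes its speed limit or range.

### The arm

A 7-joint arm with a two-finger parallel gripper is mounted at the origin on the work surface. World frame = base frame: x ahead of the robot, y to its left, z up, the work surface at z = 0. Lengths are in m, angles in degrees, forces in N, time in s.
With the tool pointing down it reaches from about 0.4 to 0.875 m from the base axis. Payload 6.5 kg.
Tool frame: the origin (TCP) lies at the very end of the fingers, on their centre line; the grasp point (between the pads) lies 19 mm behind it; z points along the fingers, y is the line along which they close (so a half turn about z gives the same grasp; the last joint's range is limited). The gripper opens to 88 mm and grips with 3 to 60 N. Pads are 18 mm wide; open, the fingers measure 123 mm over their backs; the gripper's body (75 mm by 187 mm) begins 45 mm behind the grasp point.
Start: joints at [-69.282, 30.733, -0.252, 88.115, 0.149, 61.152, -4.079], TCP at [0.27, 0.591, 0.239] pointing down, gripper open.
Joint ranges: [-154.64, 154.64], [-21.42, 123.67], [-72.66, 72.17], [13.99, 137.28], [-74.86, 254.86], [10.95, 109.41], [-158.01, 158.01]. Speed limits (degrees/s): [136.94, 136.94, 180, 180, 180, 180, 180].

### API

Orientations are given as a 3x3 rotation matrix whose columns are the frame's x, y, z axes.
In Python, from station import sense, snapshot, sign_off gives the robot as it stands.
- The arm moves only by the shell command python3 -m inch 'ROWS' [FORCE]. ROWS is JSON, a list of rows, each a list of 7 numbers: the shift along the tool's x, y, z normalised to -1 to 1, where 1 is 60 mm, then the turn, a rotation vector about the tool's x, y, z normalised to -1 to 1, where 1 is 180 degrees, then the closure, from 0 (fully open) to 1 (shut). A call has exactly 10 rows; each row shifts and turns the commanded pose from where the row before left it, along the tool's axes as they then stand; what a row does not reach is not made up. A row lasts 1/8 s, in which the tool goes at most 62.5 mm and 10.7 degrees, less where a joint would pass 70% of its speed; a pose out of reach is approached as far as the arm can. A call with a number of a shift or a turn outside -1 to 1 is refused whole. A call with a gripper value outside its range is refused whole. The fingers move at their own pace and stop on an object; FORCE is the grip in N (left out, the last holds). Time passes only in rows, so rows that do not move let the fingers close, or fill a call up. It gives the time, the measured TCP pose, the force, the opening and the grip force at its end, in the units of the state.
- sense(): the state, without advancing time (a new reading comes with each control period).
- snapshot(name): name is "scene" or "top" or "wrist"; returns a dict with "frame" (384x512x3 uint8, blue, green, red), "depth" (384x512 float32, m along the optical axis (not along the pixel's ray), 0 where there is no reading), "fov_y" (degrees; the focal length in pixels is half the picture's height over the tangent of half this angle, whatever the lens; pixels are square), "cx", "cy" (the principal point, pixels), "R" (3x3) and "t" (3): a world point X has camera coordinates R X + t; the wrist camera has in their place "tool_from_camera" (4x4, takes a point from camera to tool coordinates, whose origin is the TCP and whose axes are the flange's). Camera axes: x right, y down, z forward; pixel columns grow to the right and rows downward; lengths in m; the calibration is good to about 2 mm. The wrist camera is an equidistant fisheye: a pixel r from the principal point sees the ray r / f radians off the axis. A picture is of the moment at which its call begins: read the wrist's pose just before it.
- sign_off(): hands the job in; it is judged then, once.
The state is a dict: "clock": time; "joint_pos": joint angles; "dq": joint speeds; "joint_efforts": joint torques, N m; "tool_pos": TCP position; "tcp_rot": TCP orientation; "wrist_force": force on the tool from outside, world axes, zero at the start; "torque": the same for the moment, N m; "finger_gap": finger opening in m; "grip_force": force on a finger pad.
Only numpy, scipy, OpenCV 4.12 (cv2) and the standard library are available. Lean on these libraries where they do the work, as an engineer would, in place of code of your own. Each camera call takes 0.05 s, during which the arm holds its last target. There are 200 camera calls.

## Working session

There is one attempt and no reset: what is moved stays moved. The work goes in short steps, Python scripts to look and compute and a shell command to move; the robot and the scene stay as the last step left them, time stands still between calls to the robot, and variables do not carry over. Pictures are saved under pics/ and viewed, at most 13 in all, crops included, and the job is handed in when it is done.

```bash
mkdir -p pics
cat > h.py <<'E'
import numpy as np,cv2
from station import sense,snapshot
def snap(n,tag):
    s=sense();d=snapshot(n);np.save(f'pics/{tag}.npy',{'d':d,'s':s},allow_pickle=True);cv2.imwrite(f'pics/{tag}.png',d['frame']);return d
def load(tag):
    return np.load(f'pics/{tag}.npy',allow_pickle=True).item()['d']
def world(d,u,v,z=None):
    f=192/np.tan(np.radians(d['fov_y']/2));r=np.array([(u-d['cx'])/f,(v-d['cy'])/f,1]);R=np.array(d['R']);t=np.array(d['t'])
    if z is None: return R.T@(r*d['depth'][int(v),int(u)]-t)
    c=-R.T@t;w=R.T@r;return c+w*(z-c[2])/w[2]
E
python3 - <<'E'
from h import *
for n in('top','scene'): d=snap(n,n+'0');print(n,d['fov_y'],-np.array(d['R']).T@np.array(d['t']))
a=np.vstack([cv2.imread('pics/top0.png'),cv2.imread('pics/scene0.png')])
s=sense();print(s)
E
```

```text
top 54.93257512264978 [0.33131025 0.00407089 1.26052294]
scene 53.019201568907505 [ 0.96659574 -0.5377757   0.95047696]
{'clock': 0.1, 'joint_pos': array([-69.28320199,  30.77386505,  -0.25438973,  88.1635061 ,
         0.15050329,  61.15371954,  -4.07963004]), 'dq': array([ 0.10122285, -0.14656383,  0.09525109, -0.09976639,  0.01060596,
       -0.07919726,  0.05725547]), 'joint_efforts': array([ 2.67832213e-03, -5.72081709e+01,  9.94005203e-01, -2.52232397e+01,
       -5.61295648e-02,  1.34015552e-02,  5.55782867e-05]), 'tool_pos': array([0.26943991, 0.59091642, 0.2379291 ]), 'tcp_rot': array([[-9.09924840e-01,  4.14772838e-01, -5.27392003e-04],
       [ 4.14773150e-01,  9.09923624e-01, -1.49394758e-03],
       [-1.39762434e-04, -1.57812805e-03, -9.99998745e-01]]), 'wrist_force': array([-0.20069353, -0.5548102 , -0.66469478]), 'torque': array([-0.00071837,  0.01248715, -0.0057119 ]), 'grip_force': 0.0, 'finger_gap': 0.08814175106517218}
```

View pics/top0.png

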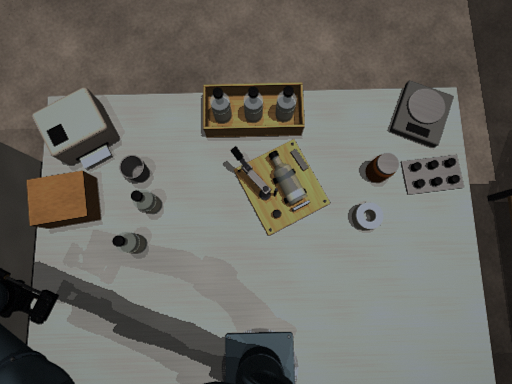

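View pics/scene0.png

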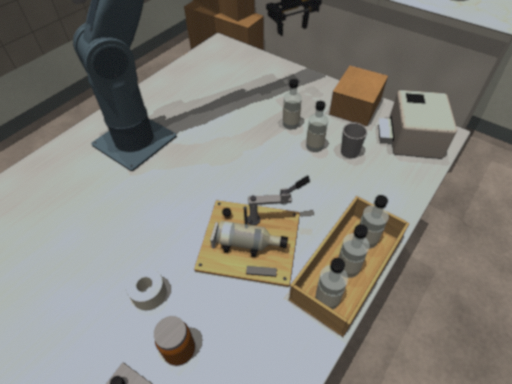

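The top view shows the board near (283,187), with the strap pivot near (265,192) and the lever tip near (237,152). The scene view shows the same layout. I'll enlarge both around the fixture.

Run:
```python
from h import *
a=cv2.imread('pics/top0.png')[135:240,220:340];a=cv2.resize(a,None,fx=5,fy=5,interpolation=cv2.INTER_CUBIC)
cv2.imwrite('pics/c1.png',cv2.convertScaleAbs(a,alpha=1.3))
a=cv2.imread('pics/scene0.png')[170:290,190:330];a=cv2.resize(a,None,fx=5,fy=5,interpolation=cv2.INTER_CUBIC)
cv2.imwrite('pics/c2.png',cv2.convertScaleAbs(a,alpha=1.3))
```

```text
(no output)
```

View pics/c1.png

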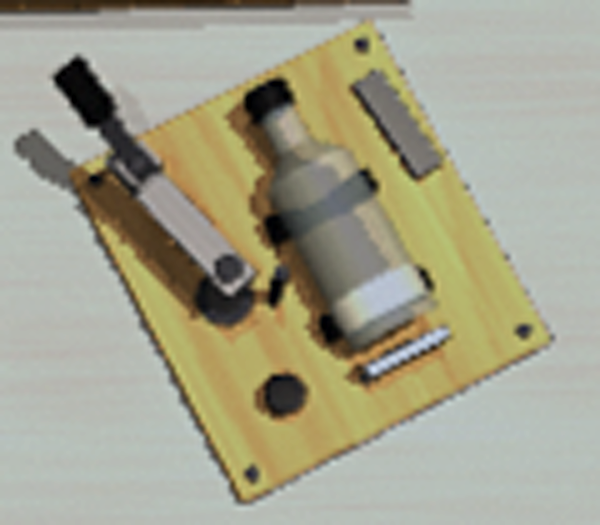

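View pics/c2.png

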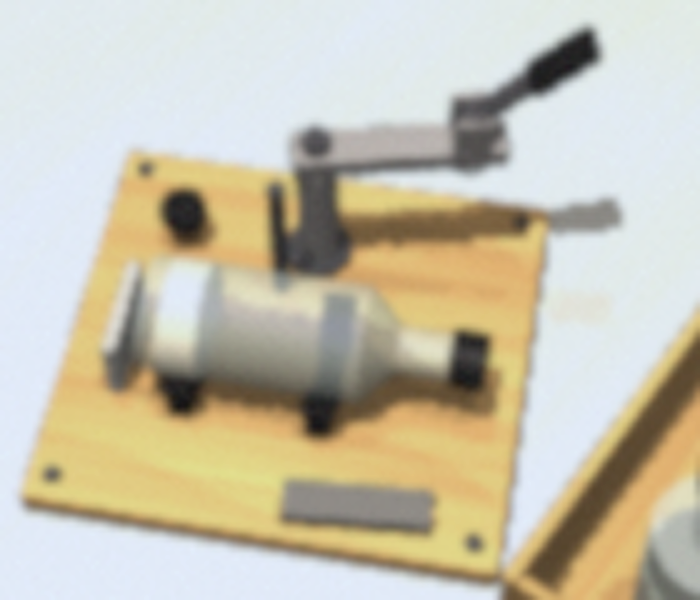

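The top crop shows the board corners at (368,22), (552,340), (243,500) and (72,178), the nut at (229,267), the cheeks near (135,165) and the grip end at (72,68). The scene crop shows the nut at (315,138).

Run:
```python
from h import *
d=load('top0');e=load('scene0');np.set_printoptions(precision=4,suppress=True)
T=lambda x,y,z:world(d,(x+.5)/5-.5+220,(y+.5)/5-.5+135,z)
S=lambda x,y,z:world(e,(x+.5)/5-.5+190,(y+.5)/5-.5+170,z)
C=[T(*p,.018) for p in((368,22),(552,340),(243,500),(72,178))]
D=[S(*p,.018) for p in((500,578),(25,498),(133,152),(548,210))]
loc=np.array([[.13,-.12],[-.13,-.12],[-.13,.12],[.13,.12]])
for n,Q in(('top',C),('scene',D)):
    Q=np.array(Q)[:,:2];c=Q.mean(0);q=Q-c
    th=np.arctan2((loc[:,0]*q[:,1]-loc[:,1]*q[:,0]).sum(),(loc*q).sum())
    R=np.array([[np.cos(th),-np.sin(th)],[np.sin(th),np.cos(th)]])
    print(n,'c',c,'yaw',np.degrees(th),'res',np.abs(q-loc@R.T).max(),[np.linalg.norm(Q[i]-Q[i-1]) for i in range(4)])
    P=c+R@[0,.065];print('pivot',P,'stop',c+R@[-.017,.036])
    for a in(0,1,1.92):
        b=th+.35-a;u=np.array([np.cos(b),np.sin(b)]);print(a,np.degrees(b),'push',P+.055*u,'hinge',P+.085*u,'tip0',P+(.085+.0546)*u)
print('nut',T(229,267,.126),S(315,138,.126),'hinge',T(135,165,.142),S(480,103,.142),'tip',T(72,68,.199),S(595,42,.199))
```

```text
top c [ 0.5873 -0.091 ] yaw 26.484876507718457 res 0.0045418965571745185 [np.float64(0.23592124299322909), np.float64(0.25702164469528205), np.float64(0.23760234533270336), np.float64(0.25119187043015795)]
pivot [ 0.5583 -0.0328] stop [ 0.556  -0.0664]
0 46.53839933729727 push [0.5962 0.0071] hinge [0.6168 0.0289] tip0 [0.6543 0.0685]
1 -10.757380175785054 push [ 0.6124 -0.0431] hinge [ 0.6418 -0.0487] tip0 [ 0.6955 -0.0589]
1.92 -63.46949732782078 push [ 0.5829 -0.082 ] hinge [ 0.5963 -0.1089] tip0 [ 0.6207 -0.1577]
scene c [ 0.5923 -0.0913] yaw 26.478254422102573 res 0.002527808952954569 [np.float64(0.23864454979221122), np.float64(0.2562135148606958), np.float64(0.23762935971237745), np.float64(0.2551521211125195)]
pivot [ 0.5633 -0.0331] stop [ 0.561  -0.0667]
0 46.53177725168138 push [0.6012 0.0068] hinge [0.6218 0.0286] tip0 [0.6594 0.0682]
1 -10.764002261400938 push [ 0.6174 -0.0434] hinge [ 0.6468 -0.049 ] tip0 [ 0.7005 -0.0592]
1.92 -63.47611941343667 push [ 0.5879 -0.0823] hinge [ 0.6013 -0.1092] tip0 [ 0.6257 -0.158 ]
nut [ 0.5598 -0.0326  0.126 ] [ 0.5611 -0.0331  0.126 ] hinge [0.623  0.0246 0.142 ] [0.6264 0.0291 0.142 ] tip [0.6689 0.0599 0.199 ] [0.6754 0.0577 0.199 ]
```

The pivot is at about (0.561, -0.033), since the nut and the board fit agree. The board yaw is 26.5° and the strap points at about 43°. I'll use closed fingers with tool x pointing at the pivot, so the swing becomes the same arc row repeated. First I raise the tool, then travel.

```bash
python3 -m inch '[[0,0,-0.7,0,0,0,1],[-0.7,-0.525,0,0,0,0,1],[-0.7,-0.525,0,0,0,0,1],[-0.7,-0.525,0,0,0,0,1],[-0.7,-0.525,0,0,0,0,1],[-0.7,-0.525,0,0,0,0,1],[-0.7,-0.525,0,0,0,0,1],[-0.7,-0.525,0,0,0,0,1],[-0.7,-0.525,0,0,0,0,1],[-0.7,-0.525,0,0,0,0,1]]' 20
python3 -m inch '[[-0.7,-0.525,0,0,0,0,1],[-0.7,-0.525,0,0,0,0,1],[0,0,0,0,0,-0.055,1],[0,0,0,0,0,-0.055,1],[0,0,0,0,0,-0.055,1],[0,0,0,0,0,-0.055,1],[0,0,0,0,0,-0.055,1],[0,0,0,0,0,-0.055,1],[0,0,0,0,0,-0.045,1],[0,0,0,0,0,0,1]]'
python3 - <<'E'
from h import *
snap('wrist','w0');snap('top','top1');s=sense();print(s['tool_pos'],s['joint_pos'],s['tcp_rot'],s['finger_gap'])
E
```

```text
clock: 1.35
tool_pos: [0.4964, 0.175, 0.2806]
tcp_rot: [[-0.91, 0.415, -0.0], [0.415, 0.91, -0.0], [0.0, -0.0, -1.0]]
wrist_force: [0.5, 0.5, 0.4]
finger_gap: 0.0002
grip_force: 0.0
clock: 2.6
tool_pos: [0.546, 0.0843, 0.2804]
tcp_rot: [[-0.732, -0.681, -0.001], [-0.681, 0.732, -0.0], [0.001, 0.0, -1.0]]
wrist_force: [0.4, 0.5, -0.6]
finger_gap: 0.0006
grip_force: 0.0
[0.54610075 0.08439187 0.28048901] [-14.32471178  18.6647776    1.09893172 100.58539865  -0.40419996
  60.7844582  119.73073029] [[-7.33530340e-01 -6.79656503e-01 -5.28153737e-04]
 [-6.79656553e-01  7.33530476e-01 -1.04812148e-04]
 [ 4.58653120e-04  2.82080258e-04 -9.99999855e-01]] 0.0004613999260488735
```

View pics/w0.png

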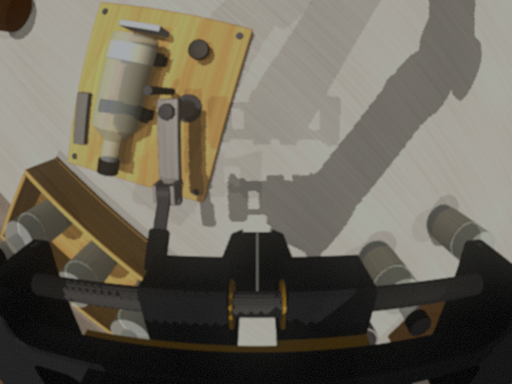

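The wrist view shows the nut at (166,111), the cheeks around (168,190), the lever in line beyond them, and my fingers clear to the right of the strap.

Run:
```python
from h import *
L=np.load('pics/w0.npy',allow_pickle=True).item();d,s=L['d'],L['s']
f=192/np.tan(np.radians(d['fov_y']/2));M=np.array(d['tool_from_camera'])
def W(u,v,z):
    x,y=u-d['cx'],v-d['cy'];r=np.hypot(x,y);a=r/f
    c=np.array([np.sin(a)*x/r,np.sin(a)*y/r,np.cos(a)]);R=s['tcp_rot']
    o=s['tool_pos']+R@M[:3,3];w=R@M[:3,:3]@c;return o+w*(z-o[2])/w[2]
n=W(166,111,.126)
for p in((171,172,.118),(168,188,.142)):
    q=W(*p);print(q,np.linalg.norm((q-n)[:2]),np.degrees(np.arctan2(*(q-n)[[1,0]])))
print('nut',n,'pin',W(148,90,.114),'corner',W(252,28,.018),W(70,158,.018))
```

```text
[0.6086369  0.01317743 0.118     ] 0.06710100375518248 42.2450548574034
[0.61487683 0.02258687 0.142     ] 0.07809542310013723 44.278070091603105
nut [ 0.55896363 -0.03193477  0.126     ] pin [ 0.55760588 -0.06554312  0.114     ] corner [ 0.41994498 -0.04234066  0.018     ] [ 0.74782397 -0.13912735  0.018     ]
```

```bash
python3 -m inch '[[0.12,-0.43,0,0,0,0,1],[0.12,-0.42,0,0,0,0,1],[0,0,0.5,0,0,0,1],[0,0,0.5,0,0,0,1],[0,0,0.5,0,0,0,1],[0,0,0.5,0,0,0,1],[0,0,0.5,0,0,0,1],[0,0,0.5,0,0,0,1],[0,0,0,0,0,0,1],[0,0,0,0,0,0,1]]'
python3 - <<'E'
from h import *
snap('wrist','w1')
E
```

```text
clock: 3.95
tool_pos: [0.5712, 0.0374, 0.1017]
tcp_rot: [[-0.732, -0.681, 0.001], [-0.681, 0.732, -0.0], [-0.001, -0.001, -1.0]]
wrist_force: [0.0, 0.2, 0.5]
finger_gap: 0.0007
grip_force: 0.0
```

View pics/w1.png

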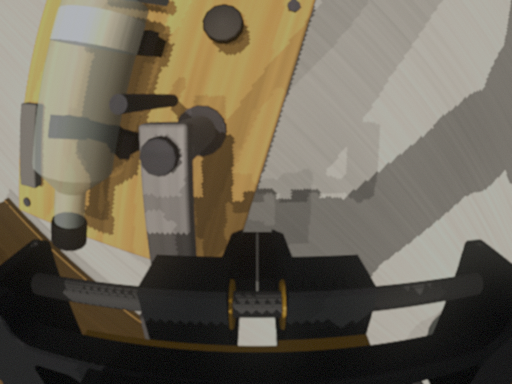

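The fingers are beside the bar with about 14 mm of gap, at z 0.1017, between the bar and the counter side. Next comes the approach and the first part of the arc.

```bash
python3 -m inch '[[0,-0.2,0,0,0,0,1],[-0.042,-0.083,0,0,0,0.028,1],[-0.042,-0.083,0,0,0,0.028,1],[-0.042,-0.083,0,0,0,0.028,1],[-0.042,-0.083,0,0,0,0.028,1],[-0.042,-0.083,0,0,0,0.028,1],[-0.042,-0.083,0,0,0,0.028,1],[-0.042,-0.083,0,0,0,0.028,1],[0,0,0,0,0,0,1],[0,0,0,0,0,0,1]]'
cat > p.py <<'E'
from h import *
s=sense();R=s['tcp_rot'];print('pivot in tool mm',1e3*R.T@(np.array([.560,-.0325,.118])-s['tool_pos']),'x inward dir->strap ang',np.degrees(np.arctan2(-R[1,0],-R[0,0])),s['wrist_force'],s['torque'],s['joint_pos'][6])
E
python3 p.py
```

```text
clock: 5.25
tool_pos: [0.6106, 0.0064, 0.1012]
tcp_rot: [[-0.991, -0.136, 0.001], [-0.136, 0.991, 0.0], [-0.001, 0.0, -1.0]]
wrist_force: [-1.4, 1.6, 1.6]
finger_gap: 0.0006
grip_force: 1.0
pivot in tool mm [ 55.40446179 -31.62864073 -16.82977014] x inward dir->strap ang 7.805452328785619 [-1.40172821  1.58910195  1.57209668] [ 0.28301654  0.18328776 -0.00378823] 100.78729047256395
```

```bash
python3 -m inch '[[-0.042,-0.083,0,0,0,0.028,1],[-0.042,-0.083,0,0,0,0.028,1],[-0.042,-0.083,0,0,0,0.028,1],[-0.042,-0.083,0,0,0,0.028,1],[-0.042,-0.083,0,0,0,0.028,1],[-0.042,-0.083,0,0,0,0.028,1],[-0.042,-0.083,0,0,0,0.028,1],[-0.042,-0.083,0,0,0,0.028,1],[-0.042,-0.083,0,0,0,0.028,1],[-0.042,-0.083,0,0,0,0.028,1]]'
python3 - <<'E'
from h import *
exec(open('p.py').read())
snap('wrist','w2');a=snap('top','top2')['frame'][135:240,220:340];a=cv2.resize(a,(600,525),interpolation=cv2.INTER_CUBIC)
b=cv2.imread('pics/w2.png');b=cv2.resize(b,None,fx=.39*1,fy=.39)
c=np.zeros((525,800,3),np.uint8);c[:,:600]=a;c[:b.shape[0],600:600+b.shape[1]]=b[:,:200];cv2.imwrite('pics/m2.png',c)
E
```

```text
clock: 6.5
tool_pos: [0.6225, -0.0453, 0.1014]
tcp_rot: [[-0.735, 0.678, 0.002], [0.678, 0.735, 0.002], [-0.001, 0.003, -1.0]]
wrist_force: [1.6, 4.8, 1.5]
finger_gap: 0.0005
grip_force: 2.1
pivot in tool mm [ 54.61650221 -32.9809839  -16.78137926] x inward dir->strap ang -42.709216327447564 [1.5623004  4.81053123 1.48495407] [ 0.86387329 -0.25117794  0.05073648] 64.564768200809
```

View pics/w2.png

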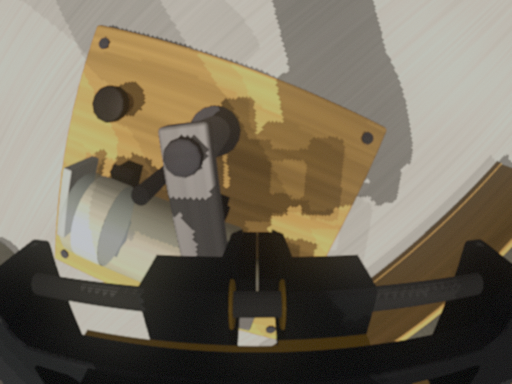

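The strap follows the fingers and has reached about -43°, next to the stop pin at (150,188) and over the bottle. About 21° remains.

```bash
python3 -m inch '[[-0.042,-0.083,0,0,0,0.028,1],[-0.042,-0.083,0,0,0,0.028,1],[-0.042,-0.083,0,0,0,0.028,1],[-0.026,-0.05,0,0,0,0.017,1],[-0.017,-0.033,0,0,0,0.011,1],[0,-0.02,0,0,0,0,1],[0,-0.02,0,0,0,0,1],[0,0,0,0,0,0,1],[0,0,0,0,0,0,1],[0,0,0,0,0,0,1]]'; python3 p.py
```

```text
clock: 7.85
tool_pos: [0.6108, -0.0685, 0.1011]
tcp_rot: [[-0.456, 0.89, 0.001], [0.89, 0.456, -0.001], [-0.001, 0.001, -1.0]]
wrist_force: [4.4, 0.3, 3.6]
finger_gap: 0.0003
grip_force: 2.4
pivot in tool mm [ 55.18721128 -28.74371037 -17.03857305] x inward dir->strap ang -62.84893462446456 [4.35217265 0.29034492 3.58518804] [ 0.00908829 -0.92996985  0.00907428] 50.422138314213214
```

```bash
python3 -m inch '[[0,-0.02,0,0,0,0,1],[0,-0.02,0,0,0,0,1],[0,-0.02,0,0,0,0,1],[0,0,0,0,0,0,1],[0,0,0,0,0,0,1],[0,0,0,0,0,0,1],[0,0,0,0,0,0,1],[0,0,0,0,0,0,1],[0,0,0,0,0,0,1],[0,0,0,0,0,0,1]]'; python3 p.py
```

```text
clock: 9.1
tool_pos: [0.6091, -0.0697, 0.1012]
tcp_rot: [[-0.457, 0.89, 0.004], [0.89, 0.457, -0.001], [-0.003, 0.003, -1.0]]
wrist_force: [10.2, -0.5, 0.4]
finger_gap: 0.0005
grip_force: 4.3
pivot in tool mm [ 55.52060608 -26.6281389  -17.08225351] x inward dir->strap ang -62.83009390079093 [10.19221039 -0.45829435  0.36866083] [ 0.08264534 -1.83044207  0.01143264] 50.64195694218465
```

```bash
python3 -m inch '[[0,-0.02,0,0,0,0,1],[0,-0.02,0,0,0,0,1],[0,-0.02,0,0,0,0,1],[0,0,0,0,0,0,1],[0,0,0,0,0,0,1],[0,0,0,0,0,0,1],[0,0,0,0,0,0,1],[0,0,0,0,0,0,1],[0,0,0,0,0,0,1],[0,0,0,0,0,0,1]]'; python3 p.py
```

```text
clock: 10.35
tool_pos: [0.609, -0.0698, 0.1014]
tcp_rot: [[-0.458, 0.889, 0.01], [0.889, 0.458, -0.0], [-0.005, 0.009, -1.0]]
wrist_force: [18.0, 2.3, -6.9]
finger_gap: 0.0004
grip_force: 8.4
pivot in tool mm [ 55.54328571 -26.33606076 -17.10079958] x inward dir->strap ang -62.74545508252189 [17.98830938  2.32021082 -6.87576526] [ 0.56102043 -3.68395209  0.01598107] 50.86893382720359
```

No further motion, and the force rose to 18 N, so the strap is at its stop. I back off sideways, rise, and go above the lever.

```bash
python3 -m inch '[[0,0.3,0,0,0,0,1],[0,0.3,0,0,0,0,1],[0,0,-0.5,0,0,0,1],[0,0,-0.5,0,0,0,1],[0,0,-0.5,0,0,0,1],[0,0,-0.5,0,0,0,1],[0,0,-0.5,0,0,0,1],[0,0,-0.5,0,0,0,1],[0,0,0,0,0,0,1],[0,0,0,0,0,0,1]]'
python3 - <<'E'
exec(open('p.py').read())
a=snap('wrist','w3')['frame'];b=snap('top','top3')['frame'][135:240,220:340]
c=np.zeros((384,800,3),np.uint8);c[:,:380]=a[:,:380];c[:364,384:]=cv2.resize(b,(416,364));cv2.imwrite('pics/m3.png',c)
E
```

```text
clock: 11.6
tool_pos: [0.6343, -0.0549, 0.2789]
tcp_rot: [[-0.456, 0.89, -0.004], [0.89, 0.456, 0.0], [0.002, -0.003, -1.0]]
wrist_force: [-0.3, 0.2, -0.5]
finger_gap: 0.0003
grip_force: 0.0
pivot in tool mm [ 53.54923431 -55.33034834 161.18372182] x inward dir->strap ang -62.870895401908015 [-0.31318407  0.18938344 -0.5320175 ] [0.01596342 0.00880779 0.03318324] 43.21905397226822
```

View pics/m3.png

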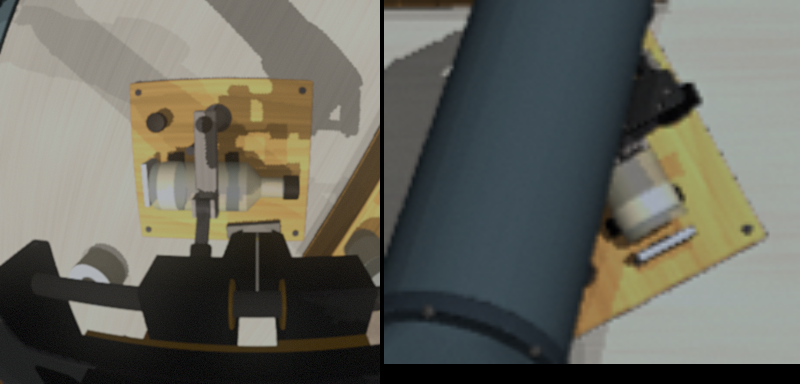

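The strap lies square across the bottle. The raised lever is in line at (202,220), and the bottle is undisturbed. Before lowering the wide gripper body I check the crate bottles' height and distance.

Run:
```python
from h import *
d=load('top0')
for p in((288,93),(287,105),(255,93),(302,135),(204,135),(253,105)): print(p,world(d,*p))
```

```text
(288, 93) [ 0.84417979 -0.1094445   0.19355781]
(287, 105) [ 0.83335697 -0.11130822  0.1291089 ]
(255, 93) [ 0.84711098 -0.00736277  0.1927358 ]
(302, 135) [ 0.77471974 -0.17327989  0.00127421]
(204, 135) [ 0.78529961  0.17741164 -0.00375742]
(253, 105) [ 8.36588056e-01 -4.77068504e-04  1.28050860e-01]
```

```bash
python3 -m inch '[[-0.4,-0.46,0,0,0,0,1],[-0.38,-0.46,0,0,0,0,1],[0,0,0,0,0,0,1],[0,0,0.4,0,0,0,1],[0,0,0.4,0,0,0,1],[0,0,0.4,0,0,0,1],[0,0,0.2,0,0,0,1],[0,0,0.1,0,0,0,1],[0,0,0,0,0,0,1],[0,0,0,0,0,0,1]]'
python3 - <<'E'
exec(open('p.py').read())
snap('wrist','w4');a=snap('scene','sc4')['frame'][130:310,170:350];b=cv2.imread('pics/w4.png')
c=np.zeros((500,800,3),np.uint8);c[:,:500]=cv2.resize(a,(500,500));c[:384,500:]=b[:,60:360];cv2.imwrite('pics/m4.png',c)
E
```

```text
clock: 12.95
tool_pos: [0.6086, -0.1218, 0.1915]
tcp_rot: [[-0.456, 0.89, 0.001], [0.89, 0.456, -0.0], [-0.001, 0.001, -1.0]]
wrist_force: [-1.0, 0.8, -0.2]
finger_gap: 0.0005
grip_force: 0.0
pivot in tool mm [101.69600762  -2.57106912  73.43884695] x inward dir->strap ang -62.848314606376206 [-1.02962489  0.78598012 -0.15312988] [-0.02840354  0.03523529  0.03265783] 52.426000258254014
```

View pics/m4.png

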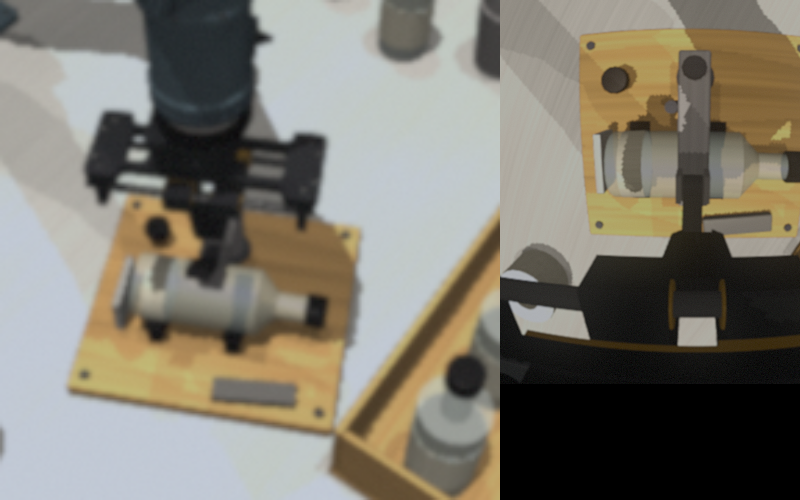

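The finger is in line above the raised lever, with the strap still across the bottle. Now I press down and outward along the lever's arc.

```bash
python3 -m inch '[[0,0,0.15,0,0,0,1],[0,0,0.15,0,0,0,1],[-0.08,0,0.09,0,0,0,1],[-0.08,0,0.09,0,0,0,1],[-0.07,0,0.09,0,0,0,1],[-0.06,0,0.1,0,0,0,1],[-0.06,0,0.1,0,0,0,1],[-0.05,0,0.1,0,0,0,1],[0,0,0,0,0,0,1],[0,0,0,0,0,0,1]]'; python3 p.py
```

```text
clock: 14.3
tool_pos: [0.6193, -0.1427, 0.1392]
tcp_rot: [[-0.457, 0.89, 0.001], [0.89, 0.457, 0.001], [0.001, 0.001, -1.0]]
wrist_force: [-3.3, 3.6, 9.8]
finger_gap: 0.0004
grip_force: 4.6
pivot in tool mm [125.15571601  -2.47578934  21.30948678] x inward dir->strap ang -62.832112415682396 [-3.32890849  3.56220238  9.76773405] [ 0.79613311  0.78784722 -0.0311444 ] 55.851777204000925
```

Almost level at z 0.139. I push on gently until it is against its stop.

```bash
python3 -m inch '[[0,0,0.03,0,0,0,1],[0,0,0.03,0,0,0,1],[0,0,0.03,0,0,0,1],[0,0,0,0,0,0,1],[0,0,0,0,0,0,1],[0,0,0,0,0,0,1],[0,0,0,0,0,0,1],[0,0,0,0,0,0,1],[0,0,0,0,0,0,1],[0,0,0,0,0,0,1]]'; python3 p.py
```

```text
clock: 15.55
tool_pos: [0.6213, -0.142, 0.1381]
tcp_rot: [[-0.457, 0.889, 0.005], [0.889, 0.457, 0.003], [0.0, 0.006, -1.0]]
wrist_force: [-11.1, 9.5, 38.4]
finger_gap: 0.0002
grip_force: 19.0
pivot in tool mm [125.43445467  -4.54086759  20.11960074] x inward dir->strap ang -62.787401471070595 [-11.14045166   9.53240561  38.42065863] [ 1.88724008  2.33218844 -0.00618819] 56.03247649196824
```

It is firmly against its stop. I rise straight up and look, because the finger drifted about 2 mm sideways and may have dragged the strap off its stop.

```bash
python3 -m inch '[[0,0,-0.2,0,0,0,1],[0,0,-0.5,0,0,0,1],[0,0,-0.5,0,0,0,1],[0,0,-0.5,0,0,0,1],[0,0,-0.5,0,0,0,1],[0,0,-0.2,0,0,0,1],[0,0,0,0,0,0,1],[0,0,0,0,0,0,1],[0,0,0,0,0,0,1],[0,0,0,0,0,0,1]]'
python3 - <<'E'
exec(open('p.py').read())
a=snap('wrist','w5')['frame'];cv2.imwrite('pics/m5.png',cv2.resize(a[20:270,80:400],(768,600),interpolation=cv2.INTER_CUBIC))
E
```

```text
clock: 16.8
tool_pos: [0.6188, -0.143, 0.2765]
tcp_rot: [[-0.456, 0.89, -0.001], [0.89, 0.456, 0.0], [0.0, -0.001, -1.0]]
wrist_force: [0.7, -0.6, -0.8]
finger_gap: 0.0004
grip_force: 0.0
pivot in tool mm [125.05341677  -1.74172532 158.52113333] x inward dir->strap ang -62.84811032928704 [ 0.72697704 -0.55319041 -0.81786708] [-0.0326957   0.0099252  -0.01766159] 51.59592217532323
```

View pics/m5.png

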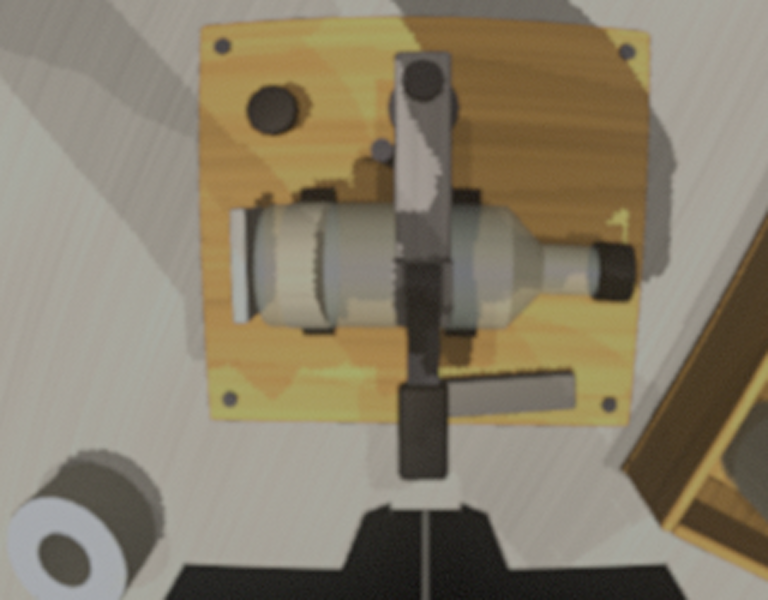

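The lever is level with its grip end at (423,478). The bar touches the stop pin at (382,150), and the bottle and bystanders are unmoved. I check the strap's angle numerically against the corner screws.

Run:
```python
from h import *
def mk(t):
    L=np.load(f'pics/{t}.npy',allow_pickle=True).item();d,s=L['d'],L['s']
    f=192/np.tan(np.radians(d['fov_y']/2));M=np.array(d['tool_from_camera']);R=s['tcp_rot']
    def W(X,Y,z):
        x,y=(X+.5)/2.4-.5+80-d['cx'],(Y+.5)/2.4-.5+20-d['cy'];r=np.hypot(x,y);a=r/f
        c=np.array([np.sin(a)*x/r,np.sin(a)*y/r,np.cos(a)]);o=s['tool_pos']+R@M[:3,3];w=R@M[:3,:3]@c;return (o+w*(z-o[2])/w[2])[:2]
    return W
W=mk('w5');ang=lambda a,b:np.degrees(np.arctan2(*(b-a)[::-1]))
A=W(222,46,.018);B=W(230,399,.018);C=W(627,52,.018);D=W(609,405,.018)
print('board -y dir',ang(A,B),ang(C,D),'x dir',ang(A,C),ang(B,D))
n=W(423,80,.126);t=W(423,478,.139);print('nut->tip',ang(n,t),np.linalg.norm(t-n),n)
print('edges',ang(W(395,60,.118),W(396,250,.118)),ang(W(452,60,.118),W(451,250,.118)))
```

```text
board -y dir -63.66264836428232 -63.68136088950671 x dir 26.220042266476504 26.221635252912087
nut->tip -62.85865693093835 0.16704213572743046 [ 0.56092095 -0.03312805]
edges -62.7165803872104 -62.9916672102208
```

Run:
```python
import cv2,numpy as np
o=[]
for t in('w3','w5'):
    a=cv2.imread(f'pics/{t}.png')
    y0,x0=(75,150) if t=='w3' else (30,205)
    o.append(cv2.resize(a[y0:y0+115,x0:x0+100] if t=='w3' else a[y0:y0+115,x0:x0+100],(390,449),interpolation=cv2.INTER_CUBIC))
cv2.imwrite('pics/m6.png',np.hstack(o))
```

```text
(no output)
```

View pics/m6.png

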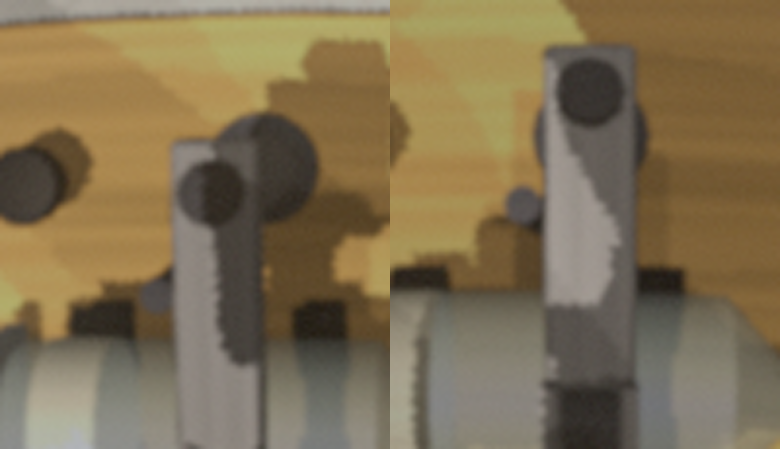

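On the left (before pressing), the bar's edges run from (172,145) to (180,445) and from (257,145) to (264,445). On the right (after) it still lies against the pin at (525,205).

Run:
```python
from h import *
def mk(t,x0,y0):
    L=np.load(f'pics/{t}.npy',allow_pickle=True).item();d,s=L['d'],L['s']
    f=192/np.tan(np.radians(d['fov_y']/2));M=np.array(d['tool_from_camera']);R=s['tcp_rot']
    def W(X,Y,z=.118):
        x,y=(X+.5)/3.9-.5+x0-d['cx'],(Y+.5)/3.9-.5+y0-d['cy'];r=np.hypot(x,y);a=r/f
        c=np.array([np.sin(a)*x/r,np.sin(a)*y/r,np.cos(a)]);o=s['tool_pos']+R@M[:3,3];w=R@M[:3,:3]@c;return (o+w*(z-o[2])/w[2])[:2]
    return W
ang=lambda a,b:np.degrees(np.arctan2(*(b-a)[::-1]))
W=mk('w3',150,75);print(ang(W(172,145),W(180,445)),ang(W(257,145),W(264,445)))
W=mk('w5',205,30);print(ang(W(155,50),W(156,380)),ang(W(246,50),W(246,380)))
n=W(200,92,.126);p=W(134,205,.114);v=p-n;u=np.array([np.cos(np.radians(-62.85)),np.sin(np.radians(-62.85))]);print('pin lateral mm',1e3*(v[0]*u[1]-v[1]*u[0]),1e3*v@u)
```

```text
-63.94255541091672 -63.23126352364131
-62.84415904761638 -62.69620617805729
pin lateral mm 17.25902518784151 28.416883036166144
```

Comparing the two, the strap sprang about 0.8° off its stop during the lever press, which matches the 2 mm finger drift. I'll nudge it gently back against the stop at the same push point.

```bash
python3 -m inch '[[0.58,0.35,0,0,0,0,1],[0.58,0.35,0,0,0,0,1],[0,0,0,0,0,0,1],[0,0,0.6,0,0,0,1],[0,0,0.6,0,0,0,1],[0,0,0.6,0,0,0,1],[0,0,0.6,0,0,0,1],[0,0,0.5,0,0,0,1],[0,0,0,0,0,0,1],[0,0,0,0,0,0,1]]'; python3 p.py
python3 -m inch '[[0,-0.1,0,0,0,0,1],[0,-0.1,0,0,0,0,1],[0,-0.05,0,0,0,0,1],[0,0,0,0,0,0,1],[0,0,0,0,0,0,1],[0,0,0,0,0,0,1],[0,0,0,0,0,0,1],[0,0,0,0,0,0,1],[0,0,0,0,0,0,1],[0,0,0,0,0,0,1]]'; python3 p.py
```

```text
clock: 18.1
tool_pos: [0.6253, -0.0629, 0.1043]
tcp_rot: [[-0.456, 0.89, 0.002], [0.89, 0.456, -0.001], [-0.001, 0.001, -1.0]]
wrist_force: [0.4, 0.9, 1.2]
finger_gap: 0.0003
grip_force: 0.0
pivot in tool mm [ 56.85145372 -44.27875221 -13.78777161] x inward dir->strap ang -62.89318228248312 [0.44431437 0.93173695 1.16249731] [-0.08722642  0.03684504  0.02334743] 49.537824412355256
clock: 19.35
tool_pos: [0.6113, -0.0688, 0.1031]
tcp_rot: [[-0.456, 0.89, -0.0], [0.89, 0.456, -0.0], [-0.0, -0.0, -1.0]]
wrist_force: [0.2, -0.5, 0.1]
finger_gap: 0.0001
grip_force: 0.0
pivot in tool mm [ 55.71814427 -29.0399243  -14.89482304] x inward dir->strap ang -62.85084798970736 [ 0.19254347 -0.48450323  0.09983461] [-0.09057022  0.07586177 -0.01812885] 50.47348440341743
```

```bash
for i in 1; do python3 -m inch '[[0,-0.02,0,0,0,0,1],[0,-0.02,0,0,0,0,1],[0,0,0,0,0,0,1],[0,0,0,0,0,0,1],[0,0,0,0,0,0,1],[0,0,0,0,0,0,1],[0,0,0,0,0,0,1],[0,0,0,0,0,0,1],[0,0,0,0,0,0,1],[0,0,0,0,0,0,1]]'; python3 p.py; done
python3 -m inch '[[0,-0.02,0,0,0,0,1],[0,-0.02,0,0,0,0,1],[0,-0.02,0,0,0,0,1],[0,0,0,0,0,0,1],[0,0,0,0,0,0,1],[0,0,0,0,0,0,1],[0,0,0,0,0,0,1],[0,0,0,0,0,0,1],[0,0,0,0,0,0,1],[0,0,0,0,0,0,1]]'; python3 p.py
```

```text
clock: 20.6
tool_pos: [0.6098, -0.0695, 0.1033]
tcp_rot: [[-0.457, 0.89, 0.001], [0.89, 0.457, 0.0], [-0.0, 0.001, -1.0]]
wrist_force: [5.0, 2.2, -3.2]
finger_gap: 0.0003
grip_force: 2.5
pivot in tool mm [ 55.67231174 -27.36476875 -14.78724233] x inward dir->strap ang -62.829905347391495 [ 5.04139976  2.21318587 -3.20109295] [ 0.31644202 -1.02290482  0.02744712] 50.622630280971336
clock: 21.85
tool_pos: [0.609, -0.07, 0.1036]
tcp_rot: [[-0.458, 0.889, 0.006], [0.889, 0.458, 0.001], [-0.002, 0.005, -1.0]]
wrist_force: [11.1, 3.9, -7.0]
finger_gap: 0.0003
grip_force: 5.5
pivot in tool mm [ 55.78010728 -26.3145194  -14.71001416] x inward dir->strap ang -62.769542529793476 [11.12669039  3.91245408 -7.02185836] [ 0.73824447 -2.3720123  -0.04379081] 50.84570634709312
```

Contact started at -27.4 mm and ended at -26.3 mm, the same as the first stop contact, so the strap is back on its stop. I retreat and do a final check.

```bash
python3 -m inch '[[0,0.3,0,0,0,0,1],[0,0.3,0,0,0,0,1],[0,0,-0.5,0,0,0,1],[0,0,-0.5,0,0,0,1],[0,0,-0.5,0,0,0,1],[0,0,-0.5,0,0,0,1],[0,0,-0.5,0,0,0,1],[0,0,-0.5,0,0,0,1],[0,0,0,0,0,0,1],[0,0,0,0,0,0,1]]'
python3 - <<'E'
exec(open('p.py').read())
a=snap('wrist','w6')['frame'];b=snap('scene','sc6')['frame'][150:310,170:330]
c=np.zeros((400,800,3),np.uint8);c[:384,:400]=a[:,:400];c[:,400:]=cv2.resize(b,(400,400));cv2.imwrite('pics/m7.png',c)
E
```

```text
clock: 23.1
tool_pos: [0.6369, -0.0553, 0.282]
tcp_rot: [[-0.456, 0.89, -0.002], [0.89, 0.456, 0.0], [0.001, -0.002, -1.0]]
wrist_force: [-0.2, -0.4, 0.1]
finger_gap: 0.0004
grip_force: 0.0
pivot in tool mm [ 55.15360102 -57.65370851 164.16041643] x inward dir->strap ang -62.874393471158704 [-0.2339145  -0.4190595   0.10642898] [-0.01491606  0.03710001 -0.00238704] 43.26050563463682
```

View pics/m7.png

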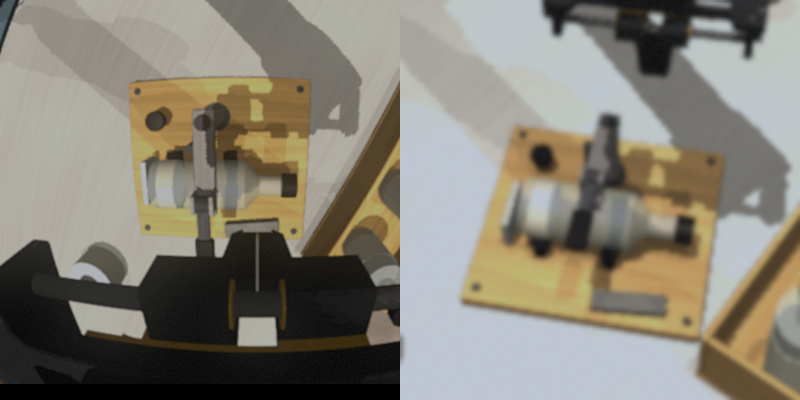

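The strap is across the bottle at its stop and the lever is level at (580,230) in the scene crop. The bottle and bystanders are in place and the robot is clear.

```bash
python3 -c "from station import sign_off;print(sign_off())"
```

```text
the job is handed in; nothing more can be done
None
```

I swung the strap over the bottle to its stop, pushed the cam lever fully down, and handed the job in at about 23 s; pressing the lever peaked at about 41 N on the wrist and knocked the strap about 0.8° off its stop, so I nudged it back, and the final pictures show nothing else out of place.

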